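# Snap the washed rolling pin into its rack clips

### The job

Take the washed rolling pin from the wire cooling grid and put it away in its bench rack: lay its two handles in the mouths of the two C clips, then press it in one end after the other, until each handle has snapped through and sits fully home on the floor of its clip, and let go. Press slowly and only as hard as it takes: the clips are stiff, but a handle must not be rammed onto the clip floor, which cracks the moulding. Leave the bowl, the jug and the cake ring where they stand.

Things in the scene. Friction and masses are not known exactly. Their poses are not given: they have to be found in the camera images.
- rolling_pin: Wooden rolling pin, about 0.36 kg, 346 mm long, same both ways round: barrel 46 mm in diameter, 190 mm long, and at each end a plain handle 22 mm in diameter, 78 mm long. Origin at its middle, on its axis; x runs along the pin, so its yaw is the pin's direction (it may have rolled about x). At the start it lies level on the wire grid, its axis 42 mm above the bench.
- neck_a (a point): Point on the pin's axis 107 mm from its middle (pin's +x side), in the handle: the part that goes into a clip. It starts 12 mm beyond the barrel's end face.
- neck_b (a point): The same point in the other handle, at -107 mm along the pin's x. Either handle may go into either clip.
- clip_rack: Stainless bench rack, bolted down: foot plate 300 x 90 x 6 mm, two uprights, each with a white moulded C clip that opens straight up. Origin under the middle of the foot, on the bench; x runs along the foot through both clips, at x = +107 and -107 mm. Clips are 16 mm wide along x: the barrel drops between them (198 mm free). Lip ends are 99.5 mm above the bench, 32 mm apart.
- seat (a point): Point midway between the clips, 85 mm above the bench: the middle of the pin's axis is here when both handles are home (the top of the barrel is then 23 mm above it). Axes as the rack's. Laid in the clip mouths, unpressed, the pin's axis rests about 11.5 mm above home, on the necks (19 mm gap, 6 mm above home).
- floor_a: Clip floor of the clip at +x of the rack: flat white pad 16 x 15 mm between the clip's arms; origin in the middle of its top, 74 mm above the bench. A handle that is home rests on it. It stops the handle hard and cracks above 18 N.
- floor_b: The same pad of the clip at -x. Both clips alike: pressing down slowly on the barrel near one end takes about 8 to 22 N to pass that clip's neck; then the arms grip the handle, which still needs 6 to 18 N all the way down (it stays part-way if let go) until it stops on the floor. An arm that gives under load stays short of the height it was sent to.
- cooling_grid: Steel wire cooling grid, fixed, 265 x 149 mm, wires 22 mm apart along its x with their tops 21.5 mm above the bench (outer frame 22.5 mm); the pin's barrel lies in the valley between its two middle wires. Origin under its middle, on the bench.
- mixing_bowl: Small steel bowl, rim 112 mm across, 50 mm high, bystander. Origin at the middle of its underside.
- jug: Steel measuring jug with a side handle, 68 mm in diameter, 85 mm high, bystander. Origin at the middle of its underside.
- cake_ring: Plain steel cake ring, 66 mm in diameter, 40 mm high, bystander. Origin at the middle of its underside.

How it is judged:
By the outcome, as a careful person would: the job done as asked, in the order asked, and still so for the second after the job is handed in, with the robot touching nothing.
It also fails if it takes over 67 s, if anything falls off the work surface, if the arm or the gripper's body presses on something with over 40 N, if the wrist force passes 120 N, or if a joint passes its speed limit or range.

### The arm

A 6-joint arm with a two-finger parallel gripper is mounted at the origin on the work surface. World frame = base frame: x ahead of the robot, y to its left, z up, the work surface at z = 0. Lengths are in m, angles in rad, forces in N, time in s.
With the tool pointing down it reaches from about 0.375 to 0.975 m from the base axis. Payload 3.8 kg.
Tool frame: the origin (TCP) lies at the very end of the fingers, on their centre line; the grasp point (between the pads) lies 19 mm behind it; z points along the fingers, y is the direction in which the jaws open and shut (so a half turn about z gives the same grasp; the last joint's range is limited). The gripper opens to 85 mm and grips with 20 to 120 N. Pads are 22 mm wide; open, the fingers measure 114 mm over their backs; the gripper's body (76 mm by 85 mm) begins 54 mm behind the grasp point. The pads swing forward as they close: fully open they stand 13 mm farther back than shut.
Start: joints at [-1.284, 0.264, 1.604, -0, 1.274, -0.037], TCP at [0.215, -0.64, 0.21] pointing down, gripper open.
Joint ranges: [-2.63, 2.63], [-0.94, 2.18], [0.31, 2.57], [-1.31, 4.45], [0, 2.66], [-2.55, 2.55]. Speed limits (rad/s): [2.57, 2.57, 3.14, 3.14, 3.14, 3.14].

### API

Orientations are given as a rotation vector (axis times angle).
In Python, from workcell import status, read_camera, camera_info, order gives the robot as it stands.
- The arm moves only by the tool move_arm, never from a script. Its argument "deltas" is a list of rows, each a list of 3 entries, a list of its own where there are three numbers: the turn, a rotation vector about the world's x, y, z as a fraction of full scale, then the shift along the world's x, y, z as a fraction of full scale, then the closure, from -1 (fully open) to 1 (shut), so that 0 is half open. A call has 1 to 20 rows; each row is the pose to reach, as a shift and turn from the pose commanded when the call began; what a row does not reach only later rows make up. Full scale, the value 1, is 0.1 m for a shift and pi/2 rad for a turn. A row lasts 1/8 s, in which the tool goes at most 62.5 mm and 10.7 degrees, less where a joint would pass 70% of its speed; a pose out of reach is approached as far as the arm can. A call with a number of a shift or a turn outside -1 to 1 is refused whole. A call with a gripper value outside its range is refused whole. The fingers move at their own pace and stop on an object; "grip_force" is the grip in N (left out, the last holds). Time passes only in rows, so rows that repeat a pose let the fingers close. It gives the time, the measured TCP pose, the force and the opening at its end, in the units of the state.
- status.read_state(): the state, without advancing time (a new reading comes with each control period).
- read_camera(name): name is "side" or "top"; returns (picture, depth): 420x560x3 uint8, red, green, blue; 420x560 float32, m along the optical axis (not along the pixel's ray), 0 where there is no reading.
- camera_info(name): a dict with "K" (3x3 intrinsics, pixels), "R" (3x3) and "t" (3): a world point X has camera coordinates R X + t. Camera axes: x right, y down, z forward; pixel columns grow to the right and rows downward; lengths in m; the calibration is good to about 2 mm. A picture is of the moment at which its call begins. camera_info takes no time and is no camera call.
- order.finish_job(): hands the job in, once; it reports no verdict.
The state is a dict: "time": time; "q": joint angles; "joint_vel": joint speeds; "joint_torque": joint torques, N m; "tool_pos": TCP position; "tcp_rot": TCP orientation; "wrist_force": force on the tool from outside, world axes, zero at the start; "torque": the same for the moment, N m; "width": opening from 0.0 (shut) to 1.0 (fully open).
Only numpy, scipy, OpenCV 4.12 (cv2) and the standard library are available. Lean on these libraries where they do the work, as an engineer would, in place of code of your own. Each camera call takes 0.05 s, during which the arm holds its last target. There are 200 camera calls.

## Working session

There is one attempt and no reset: what is moved stays moved. The work goes in short steps, Python scripts to look and compute and a tool call to move; the robot and the scene stay as the last step left them, time stands still between calls to the robot, and variables do not carry over. Pictures are saved under pics/ and viewed, about 8 in all and at most 12, crops included, and the job is handed in when it is done.

Besides the shell and the picture viewer there is one more tool, called after ">>>" as name(argument=value, ...) on one line, values as JSON. move_arm: Moves the arm, as the interface text tells. Its arguments: {"type":"object","properties":{"deltas":{"type":"array","items":{"type":"array"}},"grip_force":{"type":"number"}},"required":["deltas"]}

```bash
mkdir -p pics; ls
python3 - <<'E'
from workcell import status, read_camera, camera_info
import cv2, numpy as np
print(status.read_state())
for n in ("top","side"):
    p,d=read_camera(n); cv2.imwrite(f"pics/{n}0.png",p[:,:,::-1]); np.savez(f"pics/{n}0.npz",p=p,d=d)
    i=camera_info(n); print(n,i["K"].tolist(),i["R"].round(4).tolist(),i["t"].round(4).tolist())
E
```

```text
pics
{'time': 0.0, 'q': array([-1.28393602e+00,  2.64766918e-01,  1.60539221e+00,  1.19429094e-05,
        1.27372620e+00, -3.69382223e-02]), 'joint_vel': array([-7.11644016e-04,  9.99560415e-04,  3.71216937e-04, -1.58092503e-03,
       -1.62286603e-03,  8.64097971e-06]), 'joint_torque': array([ 2.07027704e-03, -5.15110409e+01, -3.67309427e+01,  1.78611194e-04,
        1.30303059e-02,  1.33238476e-06]), 'tool_pos': array([ 0.21451636, -0.6391635 ,  0.208443  ]), 'tcp_rot': array([-3.09826419e+00, -5.06030159e-01,  4.30750594e-04]), 'wrist_force': array([0.27540813, 0.06355866, 0.25825765]), 'torque': array([-0.02303685,  0.01558754, -0.02084209]), 'width': 0.9985945786978578}
top [[417.9433184812258, 0.0, 281.52505831472826], [0.0, 417.9433184812258, 203.98324037040172], [0.0, 0.0, 1.0]] [[-0.0828, -0.9965, -0.0062], [-0.9739, 0.0823, -0.2115], [0.2113, -0.0115, -0.9774]] [0.038, 0.5851, 0.8849]
side [[459.2752553459615, 0.0, 284.84029533439195], [0.0, 459.2752553459615, 210.47565465731748], [0.0, 0.0, 1.0]] [[0.977, -0.2131, -0.0007], [-0.1513, -0.6916, -0.7063], [0.15, 0.6902, -0.7079]] [-0.5659, 0.161, 0.7433]
```

View pics/top0.png

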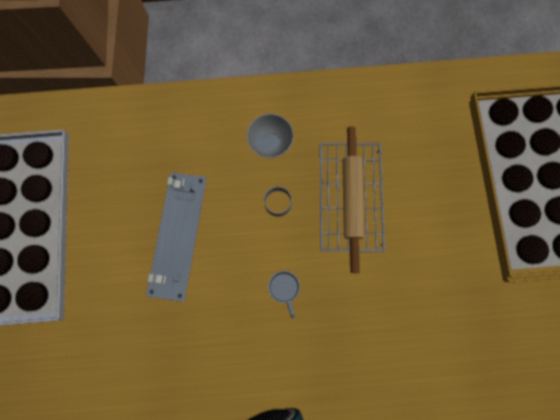

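View pics/side0.png

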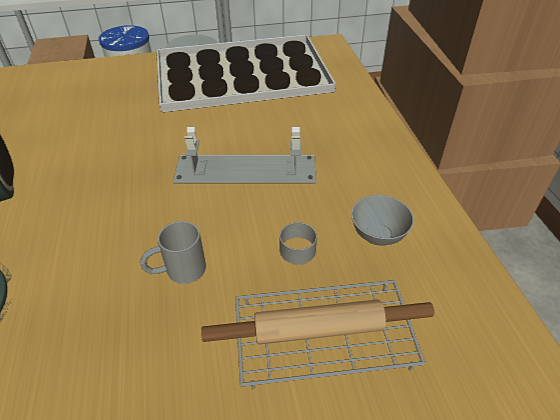

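The top view shows the pin running (351,128) to (355,272) and the rack's white clips at (178,182) and (157,279). The side view shows the pin running (202,333) to (433,310) and the clips at (191,140) and (296,138). Next I'll measure both with depth.

```bash
cat > h.py <<'E'
import numpy as np, cv2
from workcell import camera_info
def cloud(n,d):
    i=camera_info(n); K,R,t=i["K"],i["R"],i["t"]
    v,u=np.mgrid[:d.shape[0],:d.shape[1]]
    c=np.stack([(u-K[0,2])/K[0,0]*d,(v-K[1,2])/K[1,1]*d,d],-1)
    return (c-t)@R
def ray(n,u,v,z):
    i=camera_info(n); o=-i["R"].T@i["t"]; r=i["R"].T@np.linalg.solve(i["K"],[u,v,1.]); return o+r*(z-o[2])/r[2]
def pix(n,X):
    i=camera_info(n); c=i["K"]@(i["R"]@np.asarray(X,float)+i["t"]); return c[:2]/c[2]
E
python3 - <<'E'
from h import *
# boxes: (u0,v0,u1,v1)
B={"top":dict(pin=(335,115,372,282),rack=(140,165,212,305)),"side":dict(pin=(195,290,440,350),rack=(165,120,325,190))}
for n in B:
    f=np.load(f"pics/{n}0.npz"); p,d=f["p"].astype(int),f["d"]; X=cloud(n,d); hsv=cv2.cvtColor(f["p"],cv2.COLOR_RGB2HSV)
    def box(b):
        m=np.zeros(d.shape,bool); u0,v0,u1,v1=B[n][b]; m[v0:v1,u0:u1]=1; return m
    m=box("pin")&(X[...,2]>0.038)&(hsv[...,1]>60)&(d>0)
    k,lab,st,ce=cv2.connectedComponentsWithStats(m.astype(np.uint8)); m=lab==1+np.argmax(st[1:,4])
    P=X[m]; c,(w,h),a=cv2.minAreaRect((P[:,:2]*1000).astype(np.float32))
    v=np.linalg.svd(P[:,:2]-P[:,:2].mean(0),full_matrices=False)[2][0]
    s=(P[:,:2]-P[:,:2].mean(0))@v; mid=P[:,:2].mean(0)+v*(s.max()+s.min())/2
    print(n,"pin",len(P),c,w,h,a,"dir",v,np.degrees(np.arctan2(v[1],v[0])),mid,"len",np.ptp(s),"zmax",np.percentile(P[:,2],[5,50,99]))
    # white clips
    m=box("rack")&(X[...,2]>0.06)&(d>0)
    w=box("rack")&(hsv[...,1]<40)&(hsv[...,2]>(185 if n=="side" else 150))
    for nm,q in(("high",m),("white",w)):
        k,lab,st,ce=cv2.connectedComponentsWithStats(q.astype(np.uint8))
        for j in range(1,k):
            if st[j,4]>5:
                P=X[lab==j]; print(n,nm,st[j],ce[j].round(1),P.mean(0).round(4),P.min(0).round(4),P.max(0).round(4))
    m=box("rack")&(X[...,2]>0.001)&(X[...,2]<0.012)&(hsv[...,1]<(90))
    P=X[m]; print(n,"foot",cv2.minAreaRect((P[:,:2]*1000).astype(np.float32)),P[:,2].mean())
for n,c in(("top",(140,160,75,150)),("side",(165,115,165,80))):
    im=cv2.imread(f"pics/{n}0.png")[c[1]:c[1]+c[3],c[0]:c[0]+c[2]]
    cv2.imwrite(f"pics/{n}c.png",cv2.resize(im,None,fx=4,fy=4,interpolation=cv2.INTER_CUBIC))
a=cv2.imread("pics/topc.png");b=cv2.imread("pics/sidec.png")
b=cv2.resize(b,(480,233)); o=np.zeros((600,800,3),np.uint8);o[:600,:300]=a;o[:233,310:790]=b;cv2.imwrite("pics/crop.png",o)
E
```

```text
top pin 2225 (593.8378295898438, -176.6427001953125) 45.267494201660156 345.4905700683594 84.38442993164062 dir [-0.99572365  0.09238191] 174.69934859721366 [ 0.59404578 -0.17475378] len 0.3454797930097982 zmax [0.04556274 0.05810566 0.06707403]
top high [167 176  24  15 194] [177.8 183.5] [0.6498 0.2185 0.0781] [0.6381 0.1942 0.06  ] [0.6625 0.2456 0.0999]
top high [147 273  22  11 169] [157.  277.7] [0.4434 0.2686 0.0817] [0.4324 0.2466 0.0601] [0.456  0.2899 0.1017]
top high [168 275   5   4   9] [170.7 276.7] [0.4446 0.2446 0.0613] [0.4416 0.2415 0.0601] [0.4482 0.2507 0.0645]
top high [167 281   3   4   6] [168.  282.3] [0.4329 0.251  0.0605] [0.4291 0.2487 0.0602] [0.4359 0.2532 0.0612]
top white [175 181   5   6  20] [177.1 183.5] [0.651  0.2211 0.0742] [0.645  0.2169 0.0704] [0.6567 0.2261 0.0765]
top white [150 276   2   4   6] [150.5 277.5] [0.4442 0.2781 0.0956] [0.441  0.2769 0.0929] [0.4472 0.2788 0.0979]
top white [157 276   4   6  23] [158.6 278.6] [0.4418 0.2673 0.0746] [0.4366 0.2635 0.0705] [0.4473 0.271  0.0786]
top foot ((546.249755859375, 243.38131713867188), (92
[... 671 characters left out ...]
de white [292 127   8   5  40] [295.5 129. ] [0.6525 0.2336 0.0943] [0.6451 0.2284 0.09  ] [0.66   0.2377 0.0987]
side white [185 136   7   2  11] [188.5 136.6] [0.4379 0.2499 0.0971] [0.4309 0.2473 0.0953] [0.4429 0.2516 0.099 ]
side white [292 136   7   2  14] [295.  136.5] [0.6445 0.2043 0.0977] [0.6384 0.2017 0.0955] [0.6506 0.2077 0.0998]
side white [186 139   7   1   7] [189. 139.] [0.4378 0.2542 0.0883] [0.432  0.2508 0.0865] [0.4438 0.2568 0.0898]
side white [292 139   7   1   7] [295. 139.] [0.6458 0.2093 0.0878] [0.6401 0.2074 0.0869] [0.6519 0.2112 0.0889]
side foot ((544.35693359375, 242.69580078125), (92.3624038696289, 299.16314697265625), 77.72415924072266) 0.004752706528168635
```

View pics/crop.png

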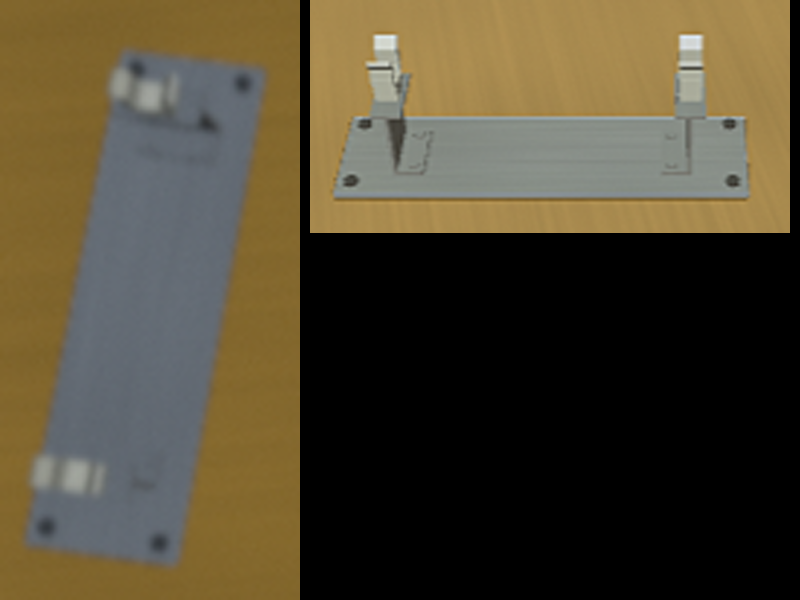

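>>> move_arm(deltas=[[[0, 0, -0.09], [0.25, 0.31, 0], -1], [[0, 0, -0.18], [0.5, 0.62, 0], -1], [[0, 0, -0.266], [0.76, 0.925, 0], -1]], grip_force=60)

```text
time: 0.48
tool_pos: [0.2911, -0.5461, 0.209]
tcp_rot: [-3.137, 0.156, 0.001]
wrist_force: [-0.1, 0.8, 0.7]
width: 1.003
```

>>> move_arm(deltas=[[[0, 0, 0], [0.38, 0.46, 0], -1], [[0, 0, 0], [0.76, 0.925, 0], -1]])

```text
time: 0.72
tool_pos: [0.3673, -0.4534, 0.2092]
tcp_rot: [-3.137, 0.149, 0.0]
wrist_force: [1.7, -0.0, 0.2]
width: 0.998
```

>>> move_arm(deltas=[[[0, 0, 0], [0.38, 0.46, 0], -1], [[0, 0, 0], [0.76, 0.925, 0], -1]])

```text
time: 0.98
tool_pos: [0.4435, -0.3606, 0.2093]
tcp_rot: [-3.138, 0.148, 0.001]
wrist_force: [0.5, -0.7, 0.4]
width: 0.999
```

>>> move_arm(deltas=[[[0, 0, 0], [0.38, 0.46, 0], -1], [[0, 0, 0], [0.76, 0.925, 0], -1]])

```text
time: 1.23
tool_pos: [0.5195, -0.2681, 0.2094]
tcp_rot: [-3.138, 0.148, 0.001]
wrist_force: [-0.1, 0.0, 0.2]
width: 1.0
```

>>> move_arm(deltas=[[[0, 0, 0], [0.38, 0.46, -0.3], -1], [[0, 0, 0], [0.74, 0.925, -0.6], -1], [[0, 0, 0], [0.74, 0.925, -0.6], -1], [[0, 0, 0], [0.74, 0.925, -0.6], -1]])

```text
time: 1.72
tool_pos: [0.5923, -0.1771, 0.149]
tcp_rot: [3.138, -0.145, -0.003]
wrist_force: [-0.6, -0.1, 0.3]
width: 1.0
```

Run:
```python
from workcell import status
from scipy.spatial.transform import Rotation as R
import numpy as np
s=status.read_state(); M=R.from_rotvec(s["tcp_rot"]).as_matrix()
print(s["time"],s["tool_pos"],"yaw x",np.degrees(np.arctan2(M[1,0],M[0,0])),"z",M[:,2],s["q"],s["wrist_force"])
```

```text
1.725 [ 0.59228839 -0.17706631  0.14898392] yaw x -5.305839553738688 z [-1.89255098e-03  5.95380399e-05 -9.99998207e-01] [-3.30452284e-01  2.03104006e-01  1.79339345e+00 -6.11918675e-04
  1.14690475e+00  1.33320050e+00] [-0.62601601 -0.05943056  0.2802461 ]
```

>>> move_arm(deltas=[[[0, 0, 0], [0, 0, -0.25], -1], [[0, 0, 0], [0, 0, -0.5], -1], [[0, 0, 0], [0, 0, -0.75], -1], [[0, 0, 0], [0, 0, -1.0], -1], [[0, 0, 0], [0, 0, -1.0], -1]])

```text
time: 2.35
tool_pos: [0.5905, -0.1787, 0.0486]
tcp_rot: [-3.137, 0.151, 0.005]
wrist_force: [-0.0, 0.0, 1.0]
width: 1.0
```

>>> move_arm(deltas=[[[0, 0, 0], [0, 0, -0.12], -1], [[0, 0, 0], [0, 0, -0.235], -1], [[0, 0, 0], [0, 0, -0.235], -1]])

```text
time: 2.72
tool_pos: [0.5919, -0.1773, 0.0254]
tcp_rot: [-3.138, 0.148, 0.003]
wrist_force: [0.6, 0.7, -0.5]
width: 1.001
```

>>> move_arm(deltas=[[[0, 0, 0], [0, 0, 0], -0.3], [[0, 0, 0], [0, 0, 0], 0.3], [[0, 0, 0], [0, 0, 0], 0.6], [[0, 0, 0], [0, 0, 0], 1], [[0, 0, 0], [0, 0, 0], 1], [[0, 0, 0], [0, 0, 0], 1], [[0, 0, 0], [0, 0, 0], 1]], grip_force=60)

```text
time: 3.6
tool_pos: [0.5933, -0.1775, 0.0274]
tcp_rot: [3.138, -0.147, 0.002]
wrist_force: [-2.1, 0.4, 5.3]
width: 0.454
```

>>> move_arm(deltas=[[[0, 0, 0], [0, 0, 0], 1], [[0, 0, 0], [0, 0, 0], 1], [[0, 0, 0], [0, 0, 0], 1]])

```text
time: 3.98
tool_pos: [0.5934, -0.1775, 0.0274]
tcp_rot: [3.138, -0.147, 0.002]
wrist_force: [-1.5, 0.3, 6.2]
width: 0.449
```

Run:
```python
from h import *
from workcell import read_camera
p,d=read_camera("side"); im=p[270:400,190:450,::-1]
cv2.imwrite("pics/g1.png",cv2.resize(im,None,fx=3,fy=3,interpolation=cv2.INTER_CUBIC))
```

```text
(no output)
```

View pics/g1.png

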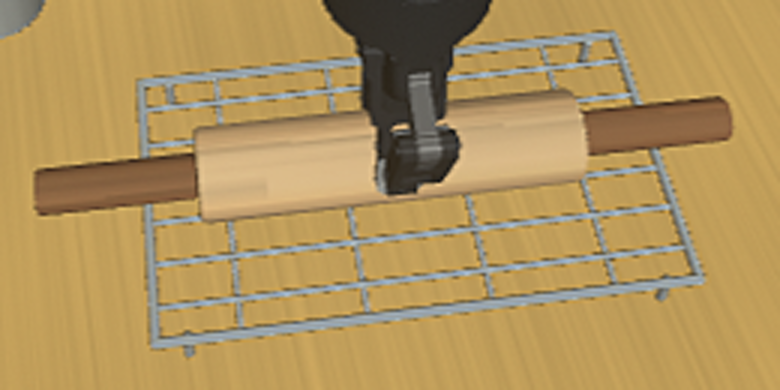

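The picture shows the fingers straddling the barrel near its middle, at about (415,150) in the crop, with the near pad reaching the barrel's lower half. I'll lift a little and check that the grip holds.

>>> move_arm(deltas=[[[0, 0, 0], [0, 0, 0.05], 1], [[0, 0, 0], [0, 0, 0.1], 1], [[0, 0, 0], [0, 0, 0.2], 1], [[0, 0, 0], [0, 0, 0.3], 1], [[0, 0, 0], [0, 0, 0.3], 1]])

```text
time: 4.65
tool_pos: [0.594, -0.1779, 0.0579]
tcp_rot: [3.137, -0.148, 0.005]
wrist_force: [-0.4, -0.9, -3.4]
width: 0.451
```

>>> move_arm(deltas=[[[0, 0, 0], [0, 0, 0.2], 1], [[0, 0, 0], [0, 0, 0.4], 1], [[0, 0, 0], [0, 0, 0.6], 1], [[0, 0, 0], [0, 0, 0.8], 1], [[0, 0, 0], [0, 0, 1.0], 1], [[0, 0, 0], [0, 0, 1.0], 1]])

```text
time: 5.4
tool_pos: [0.5946, -0.178, 0.1594]
tcp_rot: [3.137, -0.148, 0.008]
wrist_force: [0.2, 0.3, -3.7]
width: 0.447
```

```bash
cat > pin.py <<'E'
from h import *
from workcell import read_camera,status
def pin(zlo,zhi,save=None,xy=None,crop=None):
    s=status.read_state(); c=s["tool_pos"] if xy is None else xy
    for n in ("top","side"):
        p,d=read_camera(n); X=cloud(n,d); hsv=cv2.cvtColor(p,cv2.COLOR_RGB2HSV)
        m=(d>0)&(X[...,2]>zlo)&(X[...,2]<zhi)&(hsv[...,1]>60)&(np.hypot(X[...,0]-c[0],X[...,1]-c[1])<0.2)
        P=X[m]; c2,(w,h),a=cv2.minAreaRect((P[:,:2]*1000).astype(np.float32))
        ctr=np.median(P[:,:2],0); v=np.linalg.svd(P[:,:2]-P[:,:2].mean(0),full_matrices=False)[2][0]; v=v*np.sign(v[0])
        t=(P[:,:2]-P[:,:2].mean(0))@v; mid=P[:,:2].mean(0)+v*(t.max()+t.min())/2
        # end heights: top of handles along the axis
        tt=t-(t.max()+t.min())/2; zs=[np.percentile(P[(sg*tt>.125)&(sg*tt<.165),2],98) for sg in(-1,1)]
        zb=[np.percentile(P[(sg*tt>.05)&(sg*tt<.09),2],98) for sg in(-1,1)]
        print(n,len(P),"mid",np.round(c2,1),mid.round(4),"len",np.ptp(t).round(4),"w",np.round((w,h),1),"yaw",np.degrees(np.arctan2(v[1],v[0])).round(2),"handle tops -,+",np.round(zs,4),"barrel tops",np.round(zb,4))
        if save:
            im=p[:,:,::-1]
            if crop and n in crop: u0,v0,u1,v1=crop[n]; im=cv2.resize(im[v0:v1,u0:u1],None,fx=3,fy=3,interpolation=cv2.INTER_CUBIC)
            cv2.imwrite(f"pics/{save}_{n}.png",im)
    s=status.read_state();print(s["time"].__round__(2),s["tool_pos"].round(4),s["wrist_force"].round(1),s["torque"].round(2),s["width"].__round__(3),s["q"].round(2))
E
python3 -c "
from pin import *
pin(.12,.23,'lift')"
```

```text
Traceback (most recent call last):
  File "pin.py", line 12, in pin
    tt=t-(t.max()+t.min())/2; zs=[np.percentile(P[(sg*tt>.125)&(sg*tt<.165),2],98) for sg in(-1,1)]
                                  ~~~~~~~~~~~~~^^^^^^^^^^^^^^^^^^^^^^^^^^^^^^^^^^^
IndexError: index -1 is out of bounds for axis 0 with size 0
```

>>> move_arm(deltas=[[[0, 0, -0.01], [-0.02, 0.15, 0], 1], [[0, 0, -0.02], [-0.06, 0.45, 0], 1], [[0, 0, -0.02], [-0.1, 0.84, 0], 1]])

```text
time: 5.82
tool_pos: [0.5816, -0.093, 0.1547]
tcp_rot: [-3.135, 0.2, 0.004]
wrist_force: [-0.3, 0.8, -3.1]
width: 0.447
```

>>> move_arm(deltas=[[[0, 0, -0.01], [-0.05, 0.42, 0], 1], [[0, 0, -0.02], [-0.1, 0.84, 0], 1]])

```text
time: 6.08
tool_pos: [0.5715, -0.0082, 0.1547]
tcp_rot: [-3.132, 0.248, 0.004]
wrist_force: [0.8, 0.3, -3.6]
width: 0.448
```

>>> move_arm(deltas=[[[0, 0, -0.01], [-0.05, 0.42, 0], 1], [[0, 0, -0.02], [-0.1, 0.84, 0], 1]])

```text
time: 6.32
tool_pos: [0.5614, 0.0758, 0.1548]
tcp_rot: [3.127, -0.296, -0.004]
wrist_force: [1.0, 0.4, -2.7]
width: 0.448
```

>>> move_arm(deltas=[[[0, 0, -0.01], [-0.05, 0.42, 0], 1], [[0, 0, -0.02], [-0.1, 0.84, 0], 1]])

```text
time: 6.58
tool_pos: [0.5515, 0.1597, 0.1548]
tcp_rot: [3.122, -0.345, -0.003]
wrist_force: [1.1, 0.5, -3.8]
width: 0.449
```

>>> move_arm(deltas=[[[0, 0, 0], [-0.05, 0.4, 0], 1], [[0, 0, 0], [-0.1, 0.7, 0], 1], [[0, 0, 0], [-0.1, 0.84, 0], 1], [[0, 0, 0], [-0.1, 0.84, 0], 1], [[0, 0, 0], [-0.1, 0.84, 0], 1]])

```text
time: 7.2
tool_pos: [0.5428, 0.2414, 0.1558]
tcp_rot: [3.121, -0.345, -0.001]
wrist_force: [-0.2, 0.0, -3.8]
width: 0.454
```

```bash
sed -i 's/(hsv\[...,1\]>60)/(hsv[...,1]>60)\&(hsv[...,2]>45)\&(hsv[...,0]<25)/' pin.py
python3 -c "
from pin import *
pin(.14,.22,'over')"
```

```text
top 1971 mid [581.4 231.6] [0.5802 0.2272] len 0.2679 w [ 47.3 267.4] yaw -10.73 handle tops -,+ [0.1887 0.1827] barrel tops [0.1948 0.1933]
side 3246 mid [540.9 240.9] [0.5385 0.2301] len 0.3449 w [ 51.5 344.8] yaw -12.71 handle tops -,+ [0.1803 0.1806] barrel tops [0.1924 0.1922]
7.3 [0.5429 0.2413 0.1561] [-0.2 -0.3 -2.7] [ 0.04 -0.02  0.01] 0.449 [ 0.38  0.15  1.84 -0.    1.15  2.17]
```

>>> move_arm(deltas=[[[0, 0, 0.002], [0.03, 0.015, 0], 1], [[0, 0, 0.002], [0.03, 0.015, -0.12], 1], [[0, 0, 0.002], [0.03, 0.015, -0.27], 1], [[0, 0, 0.002], [0.03, 0.015, -0.42], 1], [[0, 0, 0.002], [0.03, 0.015, -0.52], 1], [[0, 0, 0.002], [0.03, 0.015, -0.52], 1], [[0, 0, 0.002], [0.03, 0.015, -0.52], 1]])

```text
time: 8.18
tool_pos: [0.5461, 0.2443, 0.1046]
tcp_rot: [-3.123, 0.339, -0.001]
wrist_force: [0.6, -0.3, -3.4]
width: 0.453
```

```bash
python3 -c "
from pin import *
pin(.105,.16,'low',crop=dict(top=(100,110,300,310),side=(130,60,370,200)))
import cv2,numpy as np
a=cv2.imread('pics/low_side.png');cv2.imwrite('pics/low_s.png',a)
"
```

```text
top 1647 mid [585.7 234.7] [0.5845 0.2297] len 0.2677 w [ 46.6 266.7] yaw -10.15 handle tops -,+ [0.1339 0.1312] barrel tops [0.1441 0.1419]
side 2883 mid [544.8 244.2] [0.5426 0.2336] len 0.3448 w [ 52.1 344.8] yaw -12.32 handle tops -,+ [0.1293 0.1296] barrel tops [0.1411 0.1415]
8.28 [0.5464 0.2444 0.1051] [-1.  -0.2 -3.6] [ 0.04 -0.04 -0.05] 0.445 [0.38 0.21 1.88 0.   1.06 2.17]
```

View pics/low_s.png

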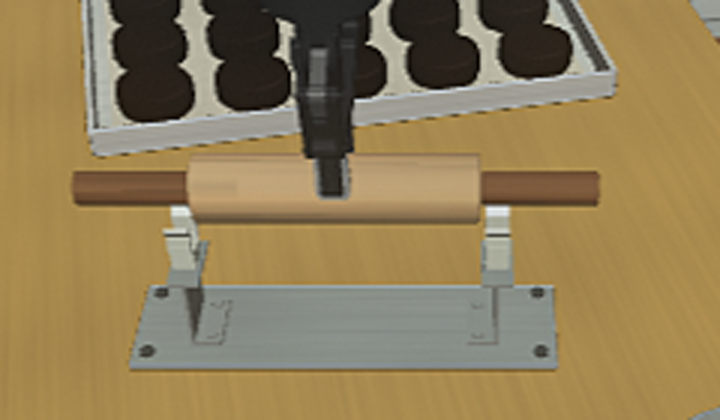

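The crop shows the handles above both clips. The barrel's edges at 187 and 480 px lie between the clips at about 182 and 498 px, so the pin is centred to within a millimetre or two. I'll lower it into the mouths.

>>> move_arm(deltas=[[[0, 0, 0], [0, -0.012, -0.05], 1], [[0, 0, 0], [0, -0.012, -0.1], 1], [[0, 0, 0], [0, -0.012, -0.14], 1], [[0, 0, 0], [0, -0.012, -0.17], 1], [[0, 0, 0], [0, -0.012, -0.19], 1], [[0, 0, 0], [0, -0.012, -0.19], 1], [[0, 0, 0], [0, -0.012, -0.19], 1]])

```text
time: 9.15
tool_pos: [0.5459, 0.243, 0.0854]
tcp_rot: [-3.123, 0.34, -0.0]
wrist_force: [-0.2, -0.2, -3.3]
width: 0.449
```

>>> move_arm(deltas=[[[0, 0, 0], [0, 0, -0.01], 1], [[0, 0, 0], [0, 0, -0.02], 1], [[0, 0, 0], [0, 0, -0.02], 1]])

```text
time: 9.52
tool_pos: [0.5457, 0.2428, 0.0832]
tcp_rot: [3.123, -0.34, -0.0]
wrist_force: [0.5, 0.2, -3.3]
width: 0.448
```

>>> move_arm(deltas=[[[0, 0, 0], [0, 0, -0.01], 1], [[0, 0, 0], [0, 0, -0.01], 1]])

```text
time: 9.78
tool_pos: [0.5458, 0.2427, 0.0823]
tcp_rot: [3.123, -0.339, 0.0]
wrist_force: [-0.2, -1.7, -2.9]
width: 0.45
```

>>> move_arm(deltas=[[[0, 0, 0], [0, 0, -0.01], 1], [[0, 0, 0], [0, 0, -0.01], 1]])

```text
time: 10.02
tool_pos: [0.5459, 0.2427, 0.0819]
tcp_rot: [3.123, -0.339, 0.0]
wrist_force: [-2.0, -2.3, 2.6]
width: 0.45
```

The pin is resting in the mouths, as the wrist force went from -3 N to +2.6 N. I'll open and rise.

>>> move_arm(deltas=[[[0, 0, 0], [0, 0, 0.005], 0.0], [[0, 0, 0], [0, 0, 0.005], -0.5], [[0, 0, 0], [0, 0, 0.005], -1], [[0, 0, 0], [0, 0, 0.005], -1], [[0, 0, 0], [0, 0, 0.005], -1], [[0, 0, 0], [0, 0, 0.005], -1]])

```text
time: 10.78
tool_pos: [0.5458, 0.2429, 0.0818]
tcp_rot: [-3.123, 0.339, 0.0]
wrist_force: [-0.2, -0.5, 0.1]
width: 1.0
```

>>> move_arm(deltas=[[[0, 0, 0], [0, 0, 0.1], -1], [[0, 0, 0], [0, 0, 0.3], -1], [[0, 0, 0], [0, 0, 0.6], -1], [[0, 0, 0], [0, 0, 0.9], -1], [[0, 0, 0], [0, 0, 0.9], 1], [[0, 0, 0], [0, 0, 0.9], 1], [[0, 0, 0], [0, 0, 0.9], 1], [[0, 0, 0], [0, 0, 0.9], 1], [[0, 0, 0], [0, 0, 0.9], 1], [[0, 0, 0], [0, 0, 0.9], 1]])

```text
time: 12.02
tool_pos: [0.5456, 0.2428, 0.1714]
tcp_rot: [3.123, -0.339, -0.001]
wrist_force: [-0.5, 0.6, -0.7]
width: -0.001
```

```bash
python3 -c "
from pin import *
pin(.09,.15,'laid',xy=(.5454,.2431),crop=dict(side=(130,60,370,200)))
"
```

```text
top 2158 mid [546.7 241.9] [0.5457 0.2376] len 0.3441 w [ 45.6 344.1] yaw -12.02 handle tops -,+ [0.1064 0.1092] barrel tops [0.121  0.1209]
side 2733 mid [543.2 237.8] [0.5422 0.2332] len 0.3445 w [ 40.2 344.5] yaw -12.38 handle tops -,+ [0.1065 0.1069] barrel tops [0.1185 0.1184]
12.12 [0.5457 0.2429 0.1717] [-0.   0.1 -0.3] [-0.    0.01  0.04] 0.003 [0.38 0.15 1.82 0.   1.18 2.16]
```

View pics/laid_side.png

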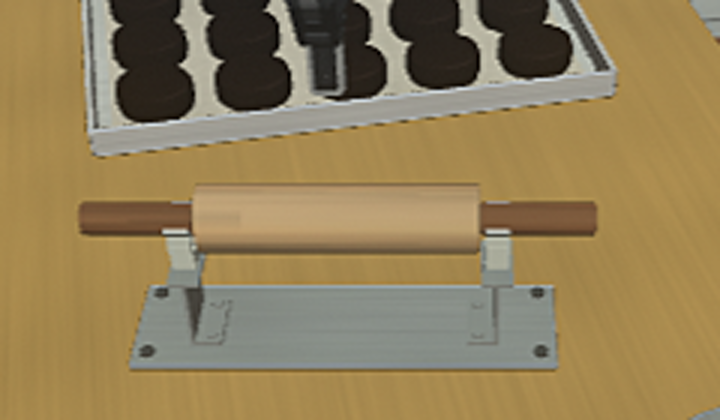

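The pin is laid level in both mouths. The barrel spans 193–479 px between the clip edges at about 190 and 483 px, with its top at about 0.1195 m. Next I'll press the +x end with the closed fingers.

>>> move_arm(deltas=[[[0, 0, 0], [0.3, -0.065, 0], 1], [[0, 0, 0], [0.6, -0.13, -0.1], 1], [[0, 0, 0], [0.8, -0.176, -0.25], 1], [[0, 0, 0], [0.8, -0.176, -0.43], 1], [[0, 0, 0], [0.8, -0.176, -0.48], 1], [[0, 0, 0], [0.8, -0.176, -0.48], 1]])

```text
time: 12.88
tool_pos: [0.6244, 0.2254, 0.123]
tcp_rot: [3.123, -0.339, -0.003]
wrist_force: [0.3, 0.8, 0.3]
width: -0.001
```

>>> move_arm(deltas=[[[0, 0, 0], [0, 0, -0.01], 1], [[0, 0, 0], [0, 0, -0.02], 1], [[0, 0, 0], [0, 0, -0.03], 1], [[0, 0, 0], [0, 0, -0.04], 1], [[0, 0, 0], [0, 0, -0.045], 1], [[0, 0, 0], [0, 0, -0.045], 1]])

```text
time: 13.62
tool_pos: [0.6257, 0.2252, 0.1191]
tcp_rot: [3.123, -0.34, -0.0]
wrist_force: [0.1, -0.7, 0.3]
width: 0.0
```

>>> move_arm(deltas=[[[0, 0, 0], [0, 0, -0.005], 1], [[0, 0, 0], [0, 0, -0.01], 1], [[0, 0, 0], [0, 0, -0.015], 1], [[0, 0, 0], [0, 0, -0.02], 1], [[0, 0, 0], [0, 0, -0.02], 1]])

```text
time: 14.25
tool_pos: [0.6257, 0.2253, 0.1172]
tcp_rot: [3.123, -0.339, -0.0]
wrist_force: [0.5, -0.2, -0.1]
width: 0.001
```

>>> move_arm(deltas=[[[0, 0, 0], [0, 0, -0.005], 1], [[0, 0, 0], [0, 0, -0.01], 1], [[0, 0, 0], [0, 0, -0.015], 1], [[0, 0, 0], [0, 0, -0.02], 1], [[0, 0, 0], [0, 0, -0.02], 1]])

```text
time: 14.88
tool_pos: [0.6257, 0.2253, 0.1152]
tcp_rot: [3.123, -0.34, -0.0]
wrist_force: [-0.6, 0.0, -0.5]
width: 0.001
```

Run:
```python
from pin import *
o=np.zeros((600,720,3),np.uint8)
for n,c,r in(("side",(130,80,370,180),0),("top",(100,150,300,300),300)):
    p,d=read_camera(n); u0,v0,u1,v1=c
    im=cv2.resize(p[v0:v1,u0:u1,::-1],None,fx=3 if n=="side" else 2,fy=3 if n=="side" else 2,interpolation=cv2.INTER_CUBIC); o[r:r+im.shape[0],:im.shape[1]]=im
    X=cloud(n,d); hsv=cv2.cvtColor(p,cv2.COLOR_RGB2HSV); e=np.array([.977,-.214]);l=np.array([.214,.977])
    q=X[...,:2]-[.5454,.2431]; a=q@e; b=q@l
    m=(d>0)&(hsv[...,1]>60)&(hsv[...,2]>45)&(hsv[...,0]<25)&(X[...,2]>.08)
    for lo,hi in((-.09,-.06),(-.06,-.02),(.02,.055),(.055,.09)):
        k=m&(a>lo)&(a<hi)&(abs(b)<.04); print(n,lo,hi,k.sum(),"z98",np.percentile(X[k][:,2],98).round(4),"lat",np.percentile(b[k],[1,99]).round(4), "lat@top",np.median(b[k&(X[...,2]>np.percentile(X[k][:,2],90))]).round(4))
cv2.imwrite("pics/press.png",o)
```

```text
side -0.09 -0.06 349 z98 0.1184 lat [-0.0233  0.0126] lat@top -0.0011
side -0.06 -0.02 461 z98 0.1183 lat [-0.024   0.0128] lat@top 0.0009
side 0.02 0.055 403 z98 0.1186 lat [-0.0241  0.0126] lat@top -0.0024
side 0.055 0.09 433 z98 0.1587 lat [-0.0279  0.0124] lat@top -0.0051
top -0.09 -0.06 59 z98 0.1147 lat [-0.0233 -0.0133] lat@top -0.0156
top -0.06 -0.02 230 z98 0.1206 lat [-0.0229  0.0013] lat@top -0.004
top 0.02 0.055 223 z98 0.4729 lat [-0.0231  0.0226] lat@top 0.0112
top 0.055 0.09 272 z98 0.1933 lat [-0.0368  0.0171] lat@top -0.0026
```

View pics/press.png

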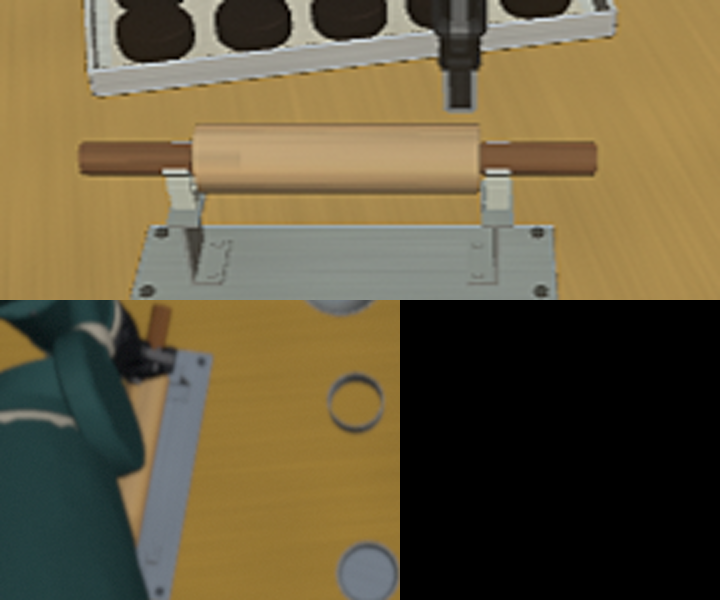

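Run:
```python
from h import *
from workcell import status
from scipy.spatial.transform import Rotation as R
s=status.read_state(); t=s["tool_pos"]; M=R.from_rotvec(s["tcp_rot"]).as_matrix(); print(t,M.round(3).tolist())
for lat in(-.0145,0,.0145):
  for dz in(0,.005,.01): print(lat,dz,pix("side",t+[.214*lat,.977*lat,dz]).round(1))
print("seen ~(283,116.7)")
for lat in(-.0145,0): print("z if tip at lat",lat,[ (z,ray("side",283,116.7,z).round(4).tolist()) for z in(.115,.12,.125)])
```

```text
[0.62575961 0.22529692 0.11527684] [[0.977, -0.215, -0.0], [-0.215, -0.977, 0.0], [-0.0, -0.0, -1.0]]
-0.0145 0 [283.5 128.5]
-0.0145 0.005 [283.5 126.4]
-0.0145 0.01 [283.5 124.3]
0 0 [283.5 124.3]
0 0.005 [283.5 122.2]
0 0.01 [283.5 120. ]
0.0145 0 [283.5 120.1]
0.0145 0.005 [283.5 118. ]
0.0145 0.01 [283.5 115.9]
seen ~(283,116.7)
z if tip at lat -0.0145 [(0.115, [0.6304, 0.252, 0.115]), (0.12, [0.6289, 0.2446, 0.12]), (0.125, [0.6273, 0.2372, 0.125])]
z if tip at lat 0 [(0.115, [0.6304, 0.252, 0.115]), (0.12, [0.6289, 0.2446, 0.12]), (0.125, [0.6273, 0.2372, 0.125])]
```

Run:
```python
from pin import *
p,d=read_camera("side"); X=cloud("side",d)
for v in range(96,126,2): print(v,p[v,283],X[v,283].round(4),X[v,279].round(4))
print(pix("side",[.5456,.2428,.1714]),"laid pic seen (238,91.7)")
```

```text
96 [56 55 51] [0.6152 0.1796 0.2071] [0.6073 0.1762 0.2101]
98 [37 32 24] [0.6153 0.1804 0.2026] [0.6083 0.1814 0.2029]
100 [53 51 46] [0.6187 0.1963 0.1885] [0.6114 0.197  0.1891]
102 [44 39 33] [0.6189 0.1972 0.1838] [0.6117 0.1988 0.1838]
104 [49 46 41] [0.623  0.2165 0.1672] [0.6153 0.2166 0.1682]
106 [50 46 42] [0.623  0.2168 0.1627] [0.6151 0.2158 0.1644]
108 [49 45 40] [0.6228 0.2159 0.1589] [0.615  0.2156 0.1602]
110 [49 46 39] [0.6227 0.2156 0.1547] [0.6142 0.2116 0.1584]
112 [50 47 42] [0.6233 0.2183 0.1485] [0.615  0.2162 0.1509]
114 [48 44 38] [0.6216 0.2105 0.1492] [0.6145 0.2138 0.148 ]
116 [109 111 108] [0.6237 0.2201 0.1382] [0.6156 0.2196 0.1397]
118 [175 140  74] [ 0.6664  0.4209 -0.0032] [ 0.656   0.4197 -0.001 ]
120 [172 141  79] [ 0.6647  0.4131 -0.0037] [ 0.6546  0.4131 -0.0022]
122 [171 141  99] [0.6255 0.2288 0.1184] [0.6177 0.2307 0.1182]
124 [178 151 110] [0.6239 0.2214 0.1188] [0.6163 0.2239 0.1182]
[240.19935733  99.47922695] laid pic seen (238,91.7)
```

The side crop and its depth show the shut fingertips at about (283,117), z≈0.139. The reported TCP is 0.115, so the real tips are about 23 mm higher and there is a gap of about 20 mm to the barrel. I'll keep going down and find contact by force.

>>> move_arm(deltas=[[[0, 0, 0], [0, 0, -0.03], 1], [[0, 0, 0], [0, 0, -0.06], 1], [[0, 0, 0], [0, 0, -0.09], 1], [[0, 0, 0], [0, 0, -0.12], 1], [[0, 0, 0], [0, 0, -0.13], 1], [[0, 0, 0], [0, 0, -0.13], 1]])

```text
time: 15.78
tool_pos: [0.6257, 0.2253, 0.1021]
tcp_rot: [3.123, -0.339, -0.0]
wrist_force: [0.2, -0.7, -0.2]
width: -0.0
```

>>> move_arm(deltas=[[[0, 0, 0], [0, 0, -0.008], 1], [[0, 0, 0], [0, 0, -0.016], 1], [[0, 0, 0], [0, 0, -0.024], 1], [[0, 0, 0], [0, 0, -0.032], 1], [[0, 0, 0], [0, 0, -0.04], 1], [[0, 0, 0], [0, 0, -0.04], 1]])

```text
time: 16.52
tool_pos: [0.6257, 0.2252, 0.0981]
tcp_rot: [3.123, -0.339, -0.0]
wrist_force: [0.3, -0.1, -0.5]
width: 0.0
```

>>> move_arm(deltas=[[[0, 0, 0], [0, 0, -0.005], 1], [[0, 0, 0], [0, 0, -0.01], 1], [[0, 0, 0], [0, 0, -0.015], 1], [[0, 0, 0], [0, 0, -0.02], 1], [[0, 0, 0], [0, 0, -0.02], 1]])

```text
time: 17.15
tool_pos: [0.626, 0.2254, 0.0976]
tcp_rot: [-3.123, 0.339, -0.001]
wrist_force: [-2.0, -1.2, 6.1]
width: -0.001
```

>>> move_arm(deltas=[[[0, 0, 0], [0, 0, -0.004], 1], [[0, 0, 0], [0, 0, -0.008], 1], [[0, 0, 0], [0, 0, -0.012], 1], [[0, 0, 0], [0, 0, -0.016], 1]])

```text
time: 17.65
tool_pos: [0.6263, 0.2257, 0.0971]
tcp_rot: [-3.122, 0.339, -0.002]
wrist_force: [-3.6, -0.5, 10.6]
width: -0.0
```

>>> move_arm(deltas=[[[0, 0, 0], [0, 0, -0.004], 1], [[0, 0, 0], [0, 0, -0.008], 1], [[0, 0, 0], [0, 0, -0.008], 1]])

```text
time: 18.02
tool_pos: [0.6266, 0.2259, 0.0967]
tcp_rot: [-3.122, 0.339, -0.003]
wrist_force: [-3.4, -0.7, 11.5]
width: -0.004
```

>>> move_arm(deltas=[[[0, 0, 0], [0, 0, -0.004], 1], [[0, 0, 0], [0, 0, -0.008], 1], [[0, 0, 0], [0, 0, -0.008], 1]])

```text
time: 18.4
tool_pos: [0.6269, 0.226, 0.0962]
tcp_rot: [-3.122, 0.339, -0.004]
wrist_force: [-3.3, -0.4, 11.4]
width: 0.003
```

>>> move_arm(deltas=[[[0, 0, 0], [0, 0, -0.004], 1], [[0, 0, 0], [0, 0, -0.008], 1], [[0, 0, 0], [0, 0, -0.008], 1]])

```text
time: 18.77
tool_pos: [0.6272, 0.226, 0.0954]
tcp_rot: [-3.121, 0.339, -0.005]
wrist_force: [-3.3, -0.9, 11.2]
width: -0.005
```

>>> move_arm(deltas=[[[0, 0, 0], [0, 0, -0.004], 1], [[0, 0, 0], [0, 0, -0.008], 1], [[0, 0, 0], [0, 0, -0.008], 1]])

```text
time: 19.15
tool_pos: [0.6273, 0.226, 0.0944]
tcp_rot: [-3.121, 0.339, -0.005]
wrist_force: [-1.6, -1.2, 11.0]
width: -0.002
```

>>> move_arm(deltas=[[[0, 0, 0], [-0.004, 0, -0.004], 1], [[0, 0, 0], [-0.008, 0, -0.008], 1], [[0, 0, 0], [-0.01, 0, -0.012], 1]])

```text
time: 19.52
tool_pos: [0.6274, 0.2259, 0.0935]
tcp_rot: [-3.121, 0.339, -0.009]
wrist_force: [-0.4, -0.5, 9.1]
width: 0.001
```

>>> move_arm(deltas=[[[0, 0, 0], [0, 0, -0.004], 1], [[0, 0, 0], [0, 0, -0.008], 1], [[0, 0, 0], [0, 0, -0.012], 1]])

```text
time: 19.9
tool_pos: [0.6275, 0.2258, 0.0921]
tcp_rot: [-3.121, 0.339, -0.009]
wrist_force: [-0.3, -0.7, 8.8]
width: 0.001
```

>>> move_arm(deltas=[[[0, 0, 0], [0, 0, -0.004], 1], [[0, 0, 0], [0, 0, -0.008], 1], [[0, 0, 0], [0, 0, -0.008], 1]])

```text
time: 20.27
tool_pos: [0.6275, 0.2258, 0.0913]
tcp_rot: [-3.121, 0.339, -0.009]
wrist_force: [1.2, 0.4, 8.7]
width: -0.003
```

>>> move_arm(deltas=[[[0, 0, 0], [0, 0, -0.004], 1], [[0, 0, 0], [0, 0, -0.008], 1], [[0, 0, 0], [0, 0, -0.008], 1]])

```text
time: 20.65
tool_pos: [0.6277, 0.2258, 0.0906]
tcp_rot: [-3.121, 0.339, -0.01]
wrist_force: [0.7, -1.4, 8.3]
width: -0.003
```

>>> move_arm(deltas=[[[0, 0, 0], [0, 0, -0.004], 1], [[0, 0, 0], [0, 0, -0.008], 1], [[0, 0, 0], [0, 0, -0.008], 1]])

```text
time: 21.02
tool_pos: [0.6277, 0.2258, 0.09]
tcp_rot: [-3.121, 0.339, -0.01]
wrist_force: [0.3, 0.0, 9.9]
width: -0.004
```

>>> move_arm(deltas=[[[0, 0, 0], [0, 0, -0.004], 1], [[0, 0, 0], [0, 0, -0.008], 1], [[0, 0, 0], [0, 0, -0.008], 1]])

```text
time: 21.4
tool_pos: [0.6278, 0.2259, 0.0894]
tcp_rot: [-3.121, 0.339, -0.01]
wrist_force: [1.1, -0.6, 10.2]
width: -0.001
```

>>> move_arm(deltas=[[[0, 0, 0], [0, 0, -0.004], 1], [[0, 0, 0], [0, 0, -0.008], 1], [[0, 0, 0], [0, 0, -0.008], 1]])

```text
time: 21.78
tool_pos: [0.6279, 0.2259, 0.0888]
tcp_rot: [-3.121, 0.339, -0.01]
wrist_force: [-0.4, -1.6, 10.7]
width: 0.003
```

>>> move_arm(deltas=[[[0, 0, 0], [0, 0, -0.004], 1], [[0, 0, 0], [0, 0, -0.008], 1], [[0, 0, 0], [0, 0, -0.008], 1]])

```text
time: 22.15
tool_pos: [0.628, 0.2259, 0.0882]
tcp_rot: [-3.121, 0.339, -0.011]
wrist_force: [0.3, 0.1, 11.8]
width: 0.001
```

>>> move_arm(deltas=[[[0, 0, 0], [0, 0, -0.004], 1], [[0, 0, 0], [0, 0, -0.008], 1], [[0, 0, 0], [0, 0, -0.008], 1]])

```text
time: 22.52
tool_pos: [0.6281, 0.226, 0.088]
tcp_rot: [-3.121, 0.339, -0.011]
wrist_force: [-0.5, -0.6, 13.7]
width: 0.002
```

>>> move_arm(deltas=[[[0, 0, 0], [0, 0, -0.004], 1], [[0, 0, 0], [0, 0, -0.008], 1], [[0, 0, 0], [0, 0, -0.008], 1]])

```text
time: 22.9
tool_pos: [0.6281, 0.2261, 0.0878]
tcp_rot: [-3.121, 0.339, -0.011]
wrist_force: [-2.2, -2.2, 17.0]
width: -0.005
```

```bash
cat > ends.py <<'E'
from pin import *
def ends():
    e=np.array([.977,-.214]);l=np.array([.214,.977])
    for n in("side","top"):
        p,d=read_camera(n); X=cloud(n,d); hsv=cv2.cvtColor(p,cv2.COLOR_RGB2HSV); q=X[...,:2]-[.5454,.2431]; a=q@e; b=q@l
        m=(d>0)&(hsv[...,1]>60)&(hsv[...,2]>45)&(hsv[...,0]<25)&(X[...,2]>.07)&(X[...,2]<.13)&(abs(b)<.03)
        for lo,hi in((-.165,-.125),(-.09,-.06),(-.06,-.02),(.02,.06),(.06,.09),(.125,.165)):
            k=m&(a>lo)&(a<hi)
            if k.sum()>20: print(n,lo,hi,k.sum(),"z90,98",np.percentile(X[k][:,2],[90,98]).round(4))
        print(n,"axial extent",np.percentile(a[m],[.2,99.8]).round(4))
    s=status.read_state();print(s["time"].__round__(2),s["tool_pos"].round(4),s["wrist_force"].round(1))
E
python3 -c "
from ends import *
ends()"
```

```text
side -0.165 -0.125 221 z90,98 [0.1074 0.109 ]
side -0.09 -0.06 346 z90,98 [0.1154 0.1163]
side -0.06 -0.02 462 z90,98 [0.1137 0.115 ]
side 0.02 0.06 455 z90,98 [0.1095 0.1106]
side 0.06 0.09 308 z90,98 [0.1073 0.1089]
side 0.125 0.165 218 z90,98 [0.0925 0.0938]
side axial extent [-0.1713  0.1718]
top -0.06 -0.02 159 z90,98 [0.1125 0.1145]
top 0.02 0.06 156 z90,98 [0.1098 0.1114]
top 0.06 0.09 167 z90,98 [0.1109 0.1186]
top 0.125 0.165 161 z90,98 [0.0946 0.0967]
top axial extent [-0.0682  0.1753]
23.0 [0.6282 0.2261 0.0878] [-3.1 -1.6 16.5]
```

The +x end is home: the force rises stiffly at z=0.0878, and the camera shows about 11.1 mm of drop at the clip. I'll release it and go to the other end.

>>> move_arm(deltas=[[[0, 0, 0], [0, 0, 0.02], 1], [[0, 0, 0], [0, 0, 0.05], 1], [[0, 0, 0], [0, 0, 0.1], 1], [[0, 0, 0], [0, 0, 0.25], 1], [[0, 0, 0], [0, 0, 0.36], 1], [[0, 0, 0], [0, 0, 0.36], 1]])

```text
time: 23.75
tool_pos: [0.626, 0.2257, 0.1207]
tcp_rot: [-3.122, 0.339, -0.005]
wrist_force: [0.6, 0.3, -0.0]
width: -0.002
```

>>> move_arm(deltas=[[[0, 0, 0], [-0.3, 0.066, 0], 1], [[0, 0, 0], [-0.6, 0.132, 0], 1], [[0, 0, 0], [-0.8, 0.176, 0], 1], [[0, 0, 0], [-0.8, 0.176, 0], 1]])

```text
time: 24.25
tool_pos: [0.5435, 0.2431, 0.1185]
tcp_rot: [3.123, -0.337, -0.001]
wrist_force: [0.0, -0.3, 1.0]
width: -0.0
```

>>> move_arm(deltas=[[[0, 0, 0], [-0.3, 0.066, 0], 1], [[0, 0, 0], [-0.6, 0.132, 0], 1], [[0, 0, 0], [-0.79, 0.174, 0], 1], [[0, 0, 0], [-0.79, 0.174, 0], 1], [[0, 0, 0], [-0.79, 0.174, 0], 1]])

```text
time: 24.88
tool_pos: [0.467, 0.2604, 0.1191]
tcp_rot: [-3.123, 0.339, -0.002]
wrist_force: [0.1, 0.7, 0.7]
width: -0.001
```

```bash
python3 -c "
from ends import *
ends()
from scipy.spatial.transform import Rotation as R
s=status.read_state();print(R.from_rotvec(s['tcp_rot']).as_matrix().round(4),s['q'].round(2))"
```

```text
side -0.165 -0.125 220 z90,98 [0.1074 0.1089]
side -0.09 -0.06 348 z90,98 [0.1155 0.1167]
side -0.06 -0.02 462 z90,98 [0.1136 0.115 ]
side 0.02 0.06 455 z90,98 [0.1095 0.1112]
side 0.06 0.09 342 z90,98 [0.1077 0.1094]
side 0.125 0.165 218 z90,98 [0.0926 0.0935]
side axial extent [-0.1715  0.1718]
top -0.165 -0.125 205 z90,98 [0.1105 0.1117]
top -0.06 -0.02 415 z90,98 [0.1164 0.1177]
top 0.02 0.06 389 z90,98 [0.1118 0.1139]
top 0.06 0.09 280 z90,98 [0.1106 0.1117]
top 0.125 0.165 166 z90,98 [0.0955 0.0977]
top axial extent [-0.1685  0.1744]
24.98 [0.467  0.2603 0.1189] [ 0.7 -0.4  0.1]
[[ 9.765e-01 -2.154e-01  1.000e-03]
 [-2.154e-01 -9.765e-01  2.000e-04]
 [ 1.000e-03 -4.000e-04 -1.000e+00]] [ 0.46  0.07  2.   -0.    1.07  2.25]
```

>>> move_arm(deltas=[[[0, 0, 0], [-0.01, 0, -0.04], 1], [[0, 0, 0], [-0.02, 0, -0.1], 1], [[0, 0, 0], [-0.02, 0, -0.15], 1], [[0, 0, 0], [-0.02, 0, -0.18], 1], [[0, 0, 0], [-0.02, 0, -0.19], 1], [[0, 0, 0], [-0.02, 0, -0.19], 1]])

```text
time: 25.72
tool_pos: [0.4638, 0.2603, 0.0997]
tcp_rot: [-3.123, 0.34, -0.0]
wrist_force: [-0.3, -0.3, -0.3]
width: 0.001
```

>>> move_arm(deltas=[[[0, 0, 0], [0, 0, -0.005], 1], [[0, 0, 0], [0, 0, -0.01], 1], [[0, 0, 0], [0, 0, -0.015], 1], [[0, 0, 0], [0, 0, -0.02], 1], [[0, 0, 0], [0, 0, -0.025], 1], [[0, 0, 0], [0, 0, -0.025], 1]])

```text
time: 26.48
tool_pos: [0.4637, 0.2602, 0.0971]
tcp_rot: [3.123, -0.34, -0.0]
wrist_force: [0.9, -0.9, -0.4]
width: 0.001
```

>>> move_arm(deltas=[[[0, 0, 0], [0, 0, -0.004], 1], [[0, 0, 0], [0, 0, -0.008], 1], [[0, 0, 0], [0, 0, -0.012], 1], [[0, 0, 0], [0, 0, -0.016], 1], [[0, 0, 0], [0, 0, -0.016], 1]])

```text
time: 27.1
tool_pos: [0.4639, 0.2604, 0.0966]
tcp_rot: [-3.123, 0.339, -0.0]
wrist_force: [-2.6, -2.6, 6.4]
width: 0.0
```

>>> move_arm(deltas=[[[0, 0, 0], [0, 0, -0.004], 1], [[0, 0, 0], [0, 0, -0.008], 1], [[0, 0, 0], [0, 0, -0.012], 1], [[0, 0, 0], [0, 0, -0.012], 1]])

```text
time: 27.6
tool_pos: [0.4639, 0.2606, 0.096]
tcp_rot: [-3.123, 0.34, -0.0]
wrist_force: [-4.1, -1.4, 11.2]
width: 0.004
```

>>> move_arm(deltas=[[[0, 0, 0], [0, 0, -0.004], 1], [[0, 0, 0], [0, 0, -0.008], 1], [[0, 0, 0], [0, 0, -0.012], 1]])

```text
time: 27.98
tool_pos: [0.4638, 0.2609, 0.0951]
tcp_rot: [-3.122, 0.34, -0.0]
wrist_force: [-5.6, -1.1, 12.9]
width: -0.0
```

>>> move_arm(deltas=[[[0, 0, 0], [0, 0, -0.004], 1], [[0, 0, 0], [0, 0, -0.008], 1], [[0, 0, 0], [0, 0, -0.008], 1]])

```text
time: 28.35
tool_pos: [0.4637, 0.2609, 0.0942]
tcp_rot: [-3.122, 0.34, 0.0]
wrist_force: [-4.7, -0.3, 12.1]
width: -0.007
```

>>> move_arm(deltas=[[[0, 0, 0], [0, 0, -0.004], 1], [[0, 0, 0], [0, 0, -0.008], 1], [[0, 0, 0], [0, 0, -0.008], 1]])

```text
time: 28.72
tool_pos: [0.4635, 0.2609, 0.0932]
tcp_rot: [-3.122, 0.34, 0.001]
wrist_force: [-4.5, -1.1, 11.0]
width: -0.0
```

>>> move_arm(deltas=[[[0, 0, 0], [0, 0, -0.004], 1], [[0, 0, 0], [0, 0, -0.008], 1], [[0, 0, 0], [0, 0, -0.008], 1]])

```text
time: 29.1
tool_pos: [0.4635, 0.2609, 0.0921]
tcp_rot: [-3.122, 0.34, 0.001]
wrist_force: [-4.9, -1.0, 9.2]
width: -0.001
```

>>> move_arm(deltas=[[[0, 0, 0], [0, 0, -0.004], 1], [[0, 0, 0], [0, 0, -0.008], 1], [[0, 0, 0], [0, 0, -0.008], 1]])

```text
time: 29.48
tool_pos: [0.4633, 0.2608, 0.0911]
tcp_rot: [-3.122, 0.34, 0.001]
wrist_force: [-5.1, 0.1, 8.5]
width: 0.001
```

>>> move_arm(deltas=[[[0, 0, 0], [0, 0, -0.004], 1], [[0, 0, 0], [0, 0, -0.008], 1], [[0, 0, 0], [0, 0, -0.008], 1]])

```text
time: 29.85
tool_pos: [0.4633, 0.2608, 0.0903]
tcp_rot: [-3.122, 0.34, 0.002]
wrist_force: [-5.0, -0.8, 8.6]
width: -0.004
```

>>> move_arm(deltas=[[[0, 0, 0], [0, 0, -0.004], 1], [[0, 0, 0], [0, 0, -0.008], 1], [[0, 0, 0], [0, 0, -0.008], 1]])

```text
time: 30.22
tool_pos: [0.4632, 0.2608, 0.0895]
tcp_rot: [-3.122, 0.34, 0.002]
wrist_force: [-4.2, -0.4, 8.9]
width: -0.0
```

>>> move_arm(deltas=[[[0, 0, 0], [0, 0, -0.004], 1], [[0, 0, 0], [0, 0, -0.008], 1], [[0, 0, 0], [0, 0, -0.008], 1]])

```text
time: 30.6
tool_pos: [0.4632, 0.2609, 0.0888]
tcp_rot: [-3.122, 0.34, 0.002]
wrist_force: [-5.5, -0.9, 9.5]
width: -0.001
```

>>> move_arm(deltas=[[[0, 0, 0], [0, 0, -0.004], 1], [[0, 0, 0], [0, 0, -0.008], 1], [[0, 0, 0], [0, 0, -0.008], 1]])

```text
time: 30.98
tool_pos: [0.4632, 0.2609, 0.0881]
tcp_rot: [-3.122, 0.34, 0.002]
wrist_force: [-6.3, 1.3, 10.6]
width: -0.002
```

>>> move_arm(deltas=[[[0, 0, 0], [0, 0, -0.004], 1], [[0, 0, 0], [0, 0, -0.008], 1], [[0, 0, 0], [0, 0, -0.008], 1]])

```text
time: 31.35
tool_pos: [0.4631, 0.2609, 0.0874]
tcp_rot: [-3.122, 0.34, 0.002]
wrist_force: [-5.6, 0.4, 10.5]
width: -0.002
```

>>> move_arm(deltas=[[[0, 0, 0], [0, 0, -0.004], 1], [[0, 0, 0], [0, 0, -0.008], 1], [[0, 0, 0], [0, 0, -0.008], 1]])

```text
time: 31.72
tool_pos: [0.4631, 0.261, 0.0867]
tcp_rot: [-3.122, 0.34, 0.002]
wrist_force: [-6.9, 0.2, 11.8]
width: -0.0
```

>>> move_arm(deltas=[[[0, 0, 0], [0, 0, -0.004], 1], [[0, 0, 0], [0, 0, -0.008], 1], [[0, 0, 0], [0, 0, -0.008], 1]])

```text
time: 32.1
tool_pos: [0.4631, 0.261, 0.0863]
tcp_rot: [-3.122, 0.34, 0.002]
wrist_force: [-7.7, 0.3, 14.3]
width: 0.0
```

>>> move_arm(deltas=[[[0, 0, 0], [0, 0, -0.004], 1], [[0, 0, 0], [0, 0, -0.008], 1], [[0, 0, 0], [0, 0, -0.008], 1]])

```text
time: 32.48
tool_pos: [0.4632, 0.2612, 0.0862]
tcp_rot: [-3.122, 0.34, 0.002]
wrist_force: [-9.2, -0.9, 18.8]
width: 0.0
```

```bash
python3 -c "
from ends import *
ends()"
```

```text
side -0.165 -0.125 218 z90,98 [0.0941 0.0955]
side -0.09 -0.06 310 z90,98 [0.1052 0.1071]
side -0.06 -0.02 439 z90,98 [0.1058 0.107 ]
side 0.02 0.06 441 z90,98 [0.1058 0.107 ]
side 0.06 0.09 330 z90,98 [0.1056 0.1069]
side 0.125 0.165 220 z90,98 [0.0943 0.0952]
side axial extent [-0.1709  0.1718]
top -0.165 -0.125 201 z90,98 [0.0965 0.0977]
top -0.09 -0.06 56 z90,98 [0.1087 0.1098]
top -0.06 -0.02 397 z90,98 [0.1081 0.1095]
top 0.02 0.06 386 z90,98 [0.108 0.11 ]
top 0.06 0.09 282 z90,98 [0.1083 0.1095]
top 0.125 0.165 167 z90,98 [0.0968 0.0985]
top axial extent [-0.169   0.1738]
32.58 [0.4632 0.2612 0.0862] [-9.7 -1.3 18.6]
```

Both ends read level, with the barrel top 11.4 mm below where it lay unpressed, and the z stall at 0.0862 matches the prediction. I'll retreat.

>>> move_arm(deltas=[[[0, 0, 0], [0, 0, 0.02], 1], [[0, 0, 0], [0, 0, 0.05], 1], [[0, 0, 0], [0, 0, 0.1], 1], [[0, 0, 0], [0, 0, 0.3], 1], [[0, 0, 0], [0, 0, 0.6], 1], [[0, 0, 0], [0, 0, 1.0], 1], [[0, 0, 0], [0, 0, 1.0], 1], [[0, 0, 0], [0, 0, 1.0], 1]])

```text
time: 33.58
tool_pos: [0.4636, 0.2601, 0.1832]
tcp_rot: [3.123, -0.34, -0.0]
wrist_force: [-0.6, 0.4, -0.2]
width: -0.005
```

```bash
python3 -c "
from ends import *
ends()
p,d=read_camera('side');cv2.imwrite('pics/fin.png',p[:,:,::-1])"
```

```text
side -0.165 -0.125 217 z90,98 [0.094  0.0949]
side -0.09 -0.06 332 z90,98 [0.1056 0.1068]
side -0.06 -0.02 453 z90,98 [0.1058 0.1073]
side 0.02 0.06 442 z90,98 [0.1056 0.1069]
side 0.06 0.09 329 z90,98 [0.1058 0.1071]
side 0.125 0.165 219 z90,98 [0.0944 0.0951]
side axial extent [-0.1712  0.1718]
top -0.165 -0.125 197 z90,98 [0.0964 0.0983]
top -0.09 -0.06 160 z90,98 [0.106  0.1079]
top -0.06 -0.02 412 z90,98 [0.1084 0.11  ]
top 0.02 0.06 386 z90,98 [0.1081 0.1099]
top 0.06 0.09 281 z90,98 [0.1082 0.1096]
top 0.125 0.165 170 z90,98 [0.0969 0.0981]
top axial extent [-0.169   0.1738]
33.67 [0.4628 0.2597 0.182 ] [0.2 0.7 0.9]
```

View pics/fin.png

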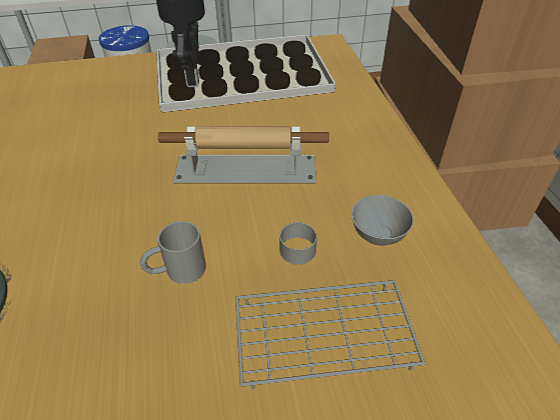

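The final view shows the pin level in both clips, with handles through at (191,135) and (296,135). The jug, ring and bowl are where they were, and the gripper is clear.

```bash
python3 -c "
from workcell import order
print(order.finish_job())"
```

```text
the job is handed in; nothing more can be done
None
```

The rolling pin is in its rack with both handles pressed home, and I handed the job in at about 34 s of the 67 s allowed. I gripped it by the barrel, laid it level in both clip mouths and let go. Then I pressed the +x end and after it the -x end with the shut fingers, in steps of about 0.4 mm.

**Pressing force:** The highest wrist-force readings were about 17 N at the +x end and 19 N at the -x end. I stopped each press once the height stalled and the force rose stiffly. The load on the clip floors was not measured directly. From the stall forces it should be only a few newtons above the clip grip, well under 18 N.

**Last checks:**
- **Side camera:** it puts the two handle tops at 94.9 and 95.1 mm and the barrel top at 107 mm. That is level, and about 11.4 mm below where the pin lay unpressed (expected 11.5 mm).
- **Top camera:** it reads 2–3 mm higher throughout (barrel top about 110 mm; nominal 108 mm). The bias was there from the start.
- **Scene:** the bowl, jug and cake ring stand where they were, and the gripper is clear with no force on it.

**What disagreed:** the shut fingertips stand about 22 mm behind the reported tool point. My first grip on the barrel was therefore higher than planned (opening 0.45 instead of 0.54), but it held. I found the contact height for pressing by force rather than from the reported position.

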